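Tip the seed tins over, read the dot underneath, and lay out the right one

ROBOT

A 6-joint arm with a two-finger parallel gripper is mounted at the origin on the work surface. World frame = base frame: x ahead of the robot, y to its left, z up, the work surface at z = 0. Lengths are in m, angles in degrees, forces in N, time in s.
With the tool pointing down it reaches from about 0.325 to 0.775 m from the base axis. Payload 5.5 kg.
Tool frame: the origin (TCP) lies between the finger pads; the fingertips stand 25 mm ahead of it and the grasp point (between the pads) lies 6 mm ahead of it; z points along the fingers, y is the direction in which the jaws open and shut (so a half turn about z gives the same grasp; the last joint's range is limited). The gripper opens to 88 mm and grips with 3 to 60 N. Pads are 20 mm wide; open, the fingers measure 115 mm over their backs; the gripper's body (75 mm by 178 mm) begins 61 mm behind the grasp point.
Start: joints at [-66.675, 5.22, 70.514, -0, 104.267, -3.249], TCP at [0.268, -0.537, 0.248] pointing down, gripper open.
Joint ranges: [-164.24, 164.24], [-49.07, 125.15], [9.68, 141.18], [-86.29, 266.29], [3.28, 154.24], [-151.56, 151.56]. Speed limits (degrees/s): [147.25, 147.25, 172.46, 180, 180, 180].

INTERFACE

Orientations are given as [roll, pitch, yaw] about the fixed x, y, z axes, in that order (R = Rz(yaw) Ry(pitch) Rx(roll)).
In Python, from bench import sense, imaging, workorder gives the robot as it stands.
- The arm moves only by the tool apply_moves, never from a script. Its argument "deltas" is a list of rows, each an object of numbers: "dx", "dy", "dz": the shift along the tool's x, y, z in m; "twist": the turn about the tool's z in rad. A call has 1 to 8 rows; each row shifts and turns the commanded pose from where the row before left it, along the tool's axes as they then stand; what a row does not reach is not made up. A row lasts 1/12 s, in which the tool goes at most 41.7 mm and 7.16 degrees, less where a joint would pass 70% of its speed; a pose out of reach is approached as far as the arm can. A call is refused whole if a number of a shift passes 0.0417 or a number of a turn 0.125, either way. A call with a gripper value outside its range is refused whole. "claw" is the opening, from 0 (shut) to 1 (fully open), set as the call begins (left out, the last holds). The fingers move at their own pace and stop on an object; the grip force is fixed at half the most. Time passes only in rows, so rows that do not move let the fingers close. It gives the time, the measured TCP pose, the force and the opening at its end, in the units of the state.
- sense(): the state, without advancing time (a new reading comes with each control period).
- imaging.grab_frame(name): name is "side" or "top" or "wrist"; returns a dict with "pixels" (400x640x3 uint8, red, green, blue), "mtx" (3x3 intrinsics, pixels), "pose" (4x4, takes a point from camera to world coordinates). Camera axes: x right, y up, looking along -z (the intrinsics and any distortion apply to the point x, -y, -z); pixel columns grow to the right and rows downward; lengths in m; the calibration is good to about 2 mm. A picture is of the moment at which its call begins. There is no depth.
- workorder.close_job(): hands the job in, once; it reports no verdict.
The state is a dict: "time_s": time; "joint_positions": joint angles; "joint_vel": joint speeds; "tau": joint torques, N m; "ee_pos": TCP position; "tool_rot": TCP orientation; "force": force on the tool from outside, world axes, zero at the start; "wrist_torque": the same for the moment, N m; "finger_gap": finger opening in m.
Only numpy, scipy, OpenCV 4.12 (cv2) and the standard library are available. Lean on these libraries where they do the work, as an engineer would, in place of code of your own. Each camera call takes 0.05 s, during which the arm holds its last target. There are 200 camera calls.

TASK

Two look-alike seed tins stand on the plant stand, one with a blue dot under its base (this season's seed) and one with an orange dot (old seed). First tip both tins over onto their sides on the stand so that the dots underneath can be read; then lay the blue-dot tin on its side flat in the wooden tray, setting it down rather than dropping it, and leave the orange-dot tin lying on the stand outside the tray. Leave the terracotta pot on its saucer where it is.

Things in the scene. Friction and masses are not known exactly. Their poses are not given: they have to be found in the camera images.
- tin_blue_center (a point): centre (50 mm above base) of the seed tin with the blue dot, 36 mm wide, under its base. Square aluminium tin 45 x 45 x 100 mm tall, green band, flush black lid (top 22 mm), 140 g. z runs from base to lid, x, y across the sides. The tins look alike but for the dot. Start: upright, mid-tier, -x side facing the robot within 15 degrees.
- tin_orange_center (a point): centre (50 mm above base) of the seed tin with the orange dot, 36 mm wide, under its base. Square aluminium tin 45 x 45 x 100 mm tall, green band, flush black lid (top 22 mm), 140 g. z runs from base to lid, x, y across the sides. Pushed level above 65 mm height it tips over; lying, its base faces the side it was pushed from (pushed to the robot: dot faces the front camera).
- tray: shallow open wooden tray, fixed to the tier on the robot's left, outside 170 (x) x 150 (y) x 25 mm high, walls and floor 5 mm thick. Origin at the centre of its underside; x along its long side, z up.
- pot: empty terracotta pot standing on a white ceramic saucer (one piece), 112 mm wide, 78 mm high, on the robot's right; not to be moved. Origin: centre of the underside. A green watering can 140 mm high also stands on the right, a trowel lies far left. The tier's top is level with the robot's base, z = 0.

How it is judged (in metres and radians):
On the way:
1. both tins lie on their sides at rest on the stand, outside the tray (angle between tin_blue_center's own z axis and vertical between 1.39 and 1.75 rad and height (world z) of each of tin_blue_center, tin_orange_center below 0.032 m and horizontal distance between each of tin_blue_center, tin_orange_center and tray above 0.11 m and angle between tin_orange_center's own z axis and vertical between 1.39 and 1.75 rad and linear speed of each of tin_blue, tin_orange below 0.03 m/s and angular speed of each of tin_blue, tin_orange below 0.3 rad/s), for 0.2 s.
At the end, for the whole second after the job is handed in: The blue-dot tin lies on its side within 10 degrees flat on the tray's floor (centre under 36 mm above the tray's underside and inside the walls); the orange-dot tin lies on its side within 10 degrees on the stand, its centre more than 110 mm from the tray's centre; both at rest and released (angle between tin_blue_center's own z axis and vertical between 1.39 and 1.75 rad and x of tin_blue_center in the frame of tray between -0.06 and 0.06 m and y of tin_blue_center in the frame of tray between -0.06 and 0.06 m and z of tin_blue_center in the frame of tray below 0.036 m and angle between tin_orange_center's own z axis and vertical between 1.39 and 1.75 rad and height (world z) of tin_orange_center below 0.032 m and horizontal distance between tin_orange_center and tray above 0.11 m and linear speed of each of tin_blue, tin_orange below 0.03 m/s and angular speed of each of tin_blue, tin_orange below 0.3 rad/s); the robot touches nothing.
It fails at once if the blue tin is let go more than 50 mm up in the air (height (world z) of tin_blue_center above 0.085 m and contact force between the fingers and tin_blue below 0.02 N).
It fails at once if the orange tin is let go more than 50 mm up in the air (height (world z) of tin_orange_center above 0.085 m and contact force between the fingers and tin_orange below 0.02 N).
It fails at once if the pot is moved more than 20 mm or tipped (distance of pot from where it was at the start of the episode above 0.02 m or angle between pot's own z axis and vertical above 0.25 rad).
It also fails if it takes over 66 s, if anything falls off the work surface, if the arm or the gripper's body presses on something with over 40 N, if the wrist force passes 120 N, or if a joint passes its speed limit or range.

## Working session

There is one attempt and no reset: what is moved stays moved. The work goes in short steps, Python scripts to look and compute and a tool call to move; the robot and the scene stay as the last step left them, time stands still between calls to the robot, and variables do not carry over. Pictures are saved under pics/ and viewed, about 8 in all and at most 12, crops included, and the job is handed in when it is done.

Besides the shell and the picture viewer there is one more tool, called after "Call:" as a command line: name --argument value ..., lists and objects as JSON in quotes. apply_moves: Moves the arm, as the interface text tells. Its arguments: {"type":"object","properties":{"deltas":{"type":"array"},"claw":{"type":"number"}},"required":["deltas"]}

```bash
ls; mkdir -p pics
cat > h.py <<'E'
import numpy as np, cv2
from bench import sense, imaging, workorder
def grab(n,save=None):
    f=imaging.grab_frame(n)
    if save: cv2.imwrite('pics/'+save,f['pixels'][:,:,::-1])
    return f
def ray(f,u,v):
    d=np.linalg.inv(f['mtx'])@[u,v,1.0]; d=np.array([d[0],-d[1],-d[2]])
    P=np.array(f['pose']); return P[:3,3],P[:3,:3]@d
def onz(f,u,v,z):
    o,d=ray(f,u,v); return o+d*(z-o[2])/d[2]
def proj(f,p):
    P=np.array(f['pose']); c=P[:3,:3].T@(np.array(p)-P[:3,3]); q=f['mtx']@[c[0],-c[1],-c[2]]; return q[:2]/q[2]
E
python3 - <<'E'
from h import *
a=grab('top','top1.png');b=grab('side','side1.png')
for f in(a,b): print(list(f.keys()),np.round(f['pose'],3).tolist(),np.round(f['mtx'],1).tolist())
s=sense();print(s)
cv2.imwrite('pics/both1.png',np.vstack([cv2.resize(x['pixels'][:,:,::-1],(480,300)) for x in(a,b)]))
E
```

```text
pics
['pixels', 'mtx', 'pose'] [[0.005, 0.995, -0.099, 0.41], [-1.0, 0.006, 0.004, -0.006], [0.005, 0.099, 0.995, 1.193], [0.0, 0.0, 0.0, 1.0]] [[502.7, 0.0, 325.7], [0.0, 502.7, 207.0], [0.0, 0.0, 1.0]]
['pixels', 'mtx', 'pose'] [[-0.903, 0.324, -0.283, 0.246], [-0.43, -0.688, 0.585, 0.604], [-0.006, 0.649, 0.76, 0.865], [0.0, 0.0, 0.0, 1.0]] [[418.4, 0.0, 324.4], [0.0, 418.4, 194.7], [0.0, 0.0, 1.0]]
{'time_s': 0.1, 'joint_positions': array([-6.66749294e+01,  5.25938504e+00,  7.05748415e+01, -1.41629574e-03,
        1.04265093e+02, -3.25147394e+00]), 'joint_vel': array([ 0.05670639, -0.06575289, -0.13403173,  0.11948889,  0.00907635,
        0.00260708]), 'tau': array([ 3.14020886e-03, -4.47854984e+01, -4.07571673e+01,  7.01112184e-02,
        2.84078118e-02, -1.02855849e-04]), 'ee_pos': array([ 0.2683166 , -0.53642416,  0.24661509]), 'tool_rot': array([-1.79900763e+02, -4.26222108e-03,  2.65761930e+01]), 'force': array([ 0.20484255,  0.81550229, -0.69059977]), 'wrist_torque': array([ 0.00066158,  0.01859905, -0.01854358]), 'finger_gap': 0.08752172351826508}
```

View pics/top1.png

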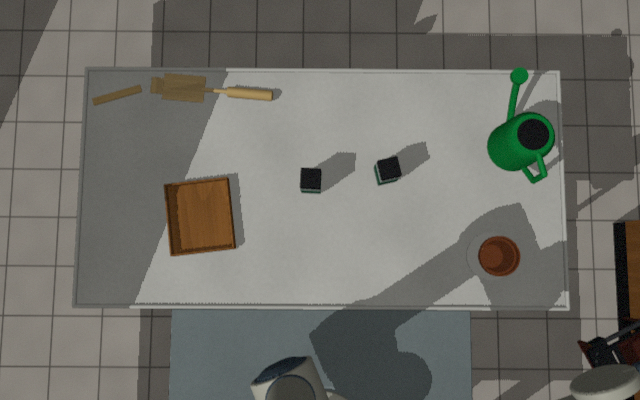

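View pics/side1.png

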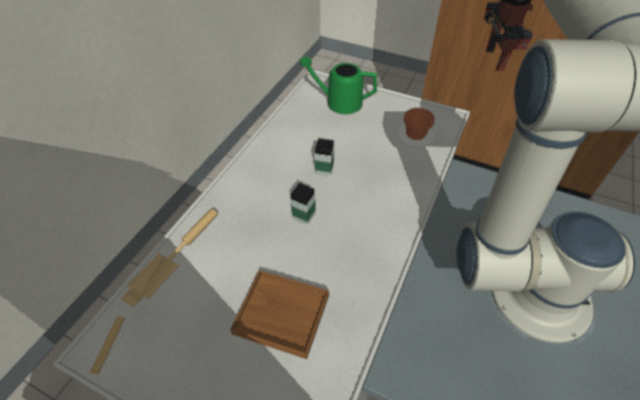

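Run:
```python
from h import *
f=grab('top');im=f['pixels'].astype(int)
m=(im.max(2)<40).astype(np.uint8)
n,l,s,c=cv2.connectedComponentsWithStats(m)
for i in range(1,n):
    if 100<s[i,4]<1500 and 130<c[i][1]<210 and 290<c[i][0]<420:
        cn=max(cv2.findContours((l==i).astype(np.uint8),0,1)[0],key=cv2.contourArea)
        r=cv2.boxPoints(cv2.minAreaRect(cn))
        w=np.array([onz(f,u+.0,v,.1) for u,v in r])[:,:2]
        e=np.diff(np.vstack([w,w[:1]]),axis=0)
        print(s[i],'centre',onz(f,*c[i],.1).round(3),'sides',np.hypot(*e.T).round(3),'ang',np.degrees(np.arctan2(e[:,1],e[:,0])).round(1))
hsv=cv2.cvtColor(f['pixels'],cv2.COLOR_RGB2HSV)
print('tray corners',[onz(f,u,v,.025)[:2].round(3).tolist() for u,v in((165,184),(230,177),(236,247),(171,255))])
print('pot',onz(f,499,256,.078).round(3),'can',onz(f,533,133,.14).round(3))
print('table',[onz(f,u,v,0)[:2].round(3).tolist() for u,v in((87,68),(559,71),(567,308),(75,305))])
```

```text
[378 157  23  23 398] centre [ 0.606 -0.15   0.1  ] sides [0.045 0.045 0.044 0.045] ang [ -75.5 -166.6  104.5   13.6]
[301 168  20  21 384] centre [0.582 0.022 0.1  ] sides [0.042 0.044 0.042 0.044] ang [ -89.7 -179.6   90.3    0.6]
tray corners [[0.578, 0.365], [0.596, 0.214], [0.432, 0.196], [0.413, 0.345]]
pot [ 0.414 -0.395  0.078] can [ 0.677 -0.454  0.14 ]
table [[0.867, 0.574], [0.868, -0.583], [0.294, -0.578], [0.296, 0.572]]
```

```bash
cat >> h.py <<'E'
def plan(t,yaw,step=.03,turn=.1,p=None,y0=None):
    """rows from the present (or given) pose to t, yaw, tool pointing down"""
    s=sense(); p=np.array(s['ee_pos'] if p is None else p,float); y=np.radians(s['tool_rot'][2] if y0 is None else y0)
    d=np.array(t)-p; dy=(np.radians(yaw)-y+np.pi)%(2*np.pi)-np.pi
    n=max(1,int(np.ceil(max(np.linalg.norm(d)/step,abs(dy)/turn))))
    print(n,'rows'); 
    for i in range(n):
        a=y+dy*i/n; w=d/n
        print([round(float(v),4) for v in(w[0]*np.cos(a)+w[1]*np.sin(a),w[0]*np.sin(a)-w[1]*np.cos(a),-w[2],-dy/n)])
E
python3 - <<'E'
from h import *
plan([.5885,-.082,.23],104.5)
E
```

```text
19 rows
[0.0258, -0.0139, 0.0009, -0.0716]
[0.0267, -0.012, 0.0009, -0.0716]
[0.0275, -0.01, 0.0009, -0.0716]
[0.0281, -0.008, 0.0009, -0.0716]
[0.0286, -0.006, 0.0009, -0.0716]
[0.029, -0.0039, 0.0009, -0.0716]
[0.0292, -0.0019, 0.0009, -0.0716]
[0.0293, 0.0002, 0.0009, -0.0716]
[0.0292, 0.0023, 0.0009, -0.0716]
[0.0289, 0.0044, 0.0009, -0.0716]
[0.0285, 0.0065, 0.0009, -0.0716]
[0.028, 0.0085, 0.0009, -0.0716]
[0.0273, 0.0105, 0.0009, -0.0716]
[0.0265, 0.0124, 0.0009, -0.0716]
[0.0256, 0.0143, 0.0009, -0.0716]
[0.0245, 0.016, 0.0009, -0.0716]
[0.0233, 0.0178, 0.0009, -0.0716]
[0.0219, 0.0194, 0.0009, -0.0716]
[0.0205, 0.0209, 0.0009, -0.0716]
```

Call:
apply_moves --deltas '[{"dx":0.026,"dy":-0.014,"dz":0.001,"twist":-0.072},{"dx":0.027,"dy":-0.012,"dz":0.001,"twist":-0.072},{"dx":0.027,"dy":-0.01,"dz":0.001,"twist":-0.072},{"dx":0.028,"dy":-0.008,"dz":0.001,"twist":-0.072},{"dx":0.029,"dy":-0.006,"dz":0.001,"twist":-0.072},{"dx":0.029,"dy":-0.004,"dz":0.001,"twist":-0.072},{"dx":0.029,"dy":-0.002,"dz":0.001,"twist":-0.072},{"dx":0.029,"dy":0,"dz":0.001,"twist":-0.072}]' --claw 0

```text
time_s: 0.82
ee_pos: [0.4031, -0.3436, 0.2393]
tool_rot: [-180.0, -0.0, 59.8]
force: [0.6, -0.3, -0.4]
finger_gap: 0.038
```

Call:
apply_moves --deltas '[{"dx":0.029,"dy":0.002,"dz":0.001,"twist":-0.072},{"dx":0.029,"dy":0.004,"dz":0.001,"twist":-0.072},{"dx":0.028,"dy":0.006,"dz":0.001,"twist":-0.072},{"dx":0.028,"dy":0.008,"dz":0.001,"twist":-0.072},{"dx":0.027,"dy":0.01,"dz":0.001,"twist":-0.072},{"dx":0.026,"dy":0.012,"dz":0.001,"twist":-0.072},{"dx":0.026,"dy":0.014,"dz":0.001,"twist":-0.072},{"dx":0.025,"dy":0.016,"dz":0.001,"twist":-0.072}]'

```text
time_s: 1.48
ee_pos: [0.5339, -0.1512, 0.2313]
tool_rot: [-180.0, -0.0, 92.8]
force: [-0.3, -0.4, -0.2]
finger_gap: 0.0004
```

Call:
apply_moves --deltas '[{"dx":0.023,"dy":0.018,"dz":0.001,"twist":-0.072},{"dx":0.022,"dy":0.019,"dz":0.001,"twist":-0.072},{"dx":0.021,"dy":0.021,"dz":0.001,"twist":-0.072},{"dx":0},{"dx":0}]'

```text
invalid input
```

Call:
apply_moves --deltas '[{"dx":0.023,"dy":0.018,"dz":0.001,"twist":-0.072},{"dx":0.022,"dy":0.019,"dz":0.001,"twist":-0.072},{"dx":0.021,"dy":0.021,"dz":0.001,"twist":-0.072},{"dx":0,"dy":0,"dz":0,"twist":0},{"dx":0,"dy":0,"dz":0,"twist":0}]'

```text
time_s: 1.9
ee_pos: [0.5836, -0.0789, 0.2277]
tool_rot: [-179.9, -0.0, 105.1]
force: [0.0, -0.1, -0.1]
finger_gap: 0.0005
```

Call:
apply_moves --deltas '[{"dx":0,"dy":0.003,"dz":0.03,"twist":0},{"dx":0,"dy":0,"dz":0.03,"twist":0},{"dx":0,"dy":0,"dz":0.03,"twist":0},{"dx":0,"dy":0,"dz":0.03,"twist":0},{"dx":-0.01,"dy":0,"dz":0.004,"twist":0},{"dx":-0.01,"dy":0,"dz":0,"twist":0},{"dx":-0.01,"dy":0,"dz":0,"twist":0},{"dx":-0.01,"dy":0,"dz":0,"twist":0}]'

```text
time_s: 2.57
ee_pos: [0.5979, -0.1201, 0.1078]
tool_rot: [179.8, 0.1, 104.9]
force: [0.5, 0.3, 0.6]
finger_gap: 0.0003
```

Call:
apply_moves --deltas '[{"dx":-0.008,"dy":0,"dz":0,"twist":0},{"dx":-0.008,"dy":0,"dz":0,"twist":0},{"dx":-0.008,"dy":0,"dz":0,"twist":0},{"dx":-0.008,"dy":0,"dz":0,"twist":0},{"dx":-0.008,"dy":0,"dz":0,"twist":0},{"dx":-0.008,"dy":0,"dz":0,"twist":0},{"dx":-0.006,"dy":0,"dz":0,"twist":0},{"dx":0,"dy":0,"dz":0,"twist":0}]'

```text
time_s: 3.23
ee_pos: [0.6106, -0.1714, 0.1044]
tool_rot: [-180.0, 0.0, 104.9]
force: [0.5, -0.7, -0.1]
finger_gap: 0.0006
```

Run:
```python
from h import *
a=grab('top');b=grab('side')
cv2.imwrite('pics/b2.png',np.hstack([cv2.resize(a['pixels'][100:300,260:500,::-1],(480,400)),cv2.resize(b['pixels'][80:240,220:340,::-1],(300,400))]))
```

```text
(no output)
```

View pics/b2.png

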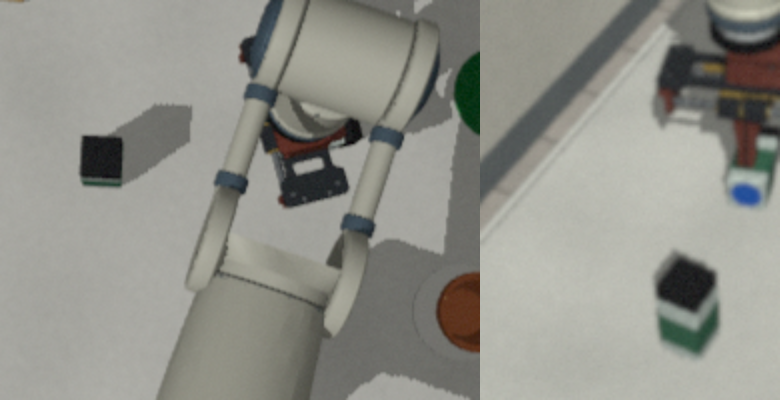

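Call:
apply_moves --deltas '[{"dx":0,"dy":0,"dz":-0.025,"twist":0.087},{"dx":0,"dy":0,"dz":-0.025,"twist":0.087},{"dx":0,"dy":0,"dz":-0.025,"twist":0.087},{"dx":0.034,"dy":-0.005,"dz":0,"twist":0},{"dx":0.034,"dy":-0.005,"dz":0,"twist":0},{"dx":0.034,"dy":-0.005,"dz":0,"twist":0},{"dx":0.034,"dy":-0.005,"dz":0,"twist":0},{"dx":0.034,"dy":-0.004,"dz":0,"twist":0}]'

```text
time_s: 4.0
ee_pos: [0.5858, 0.0018, 0.1798]
tool_rot: [180.0, -0.0, 90.0]
force: [1.1, -0.3, -0.7]
finger_gap: 0.0007
```

Call:
apply_moves --deltas '[{"dx":0.034,"dy":-0.004,"dz":0,"twist":0},{"dx":0.034,"dy":0,"dz":0,"twist":0},{"dx":0.03,"dy":0,"dz":0,"twist":0},{"dx":0,"dy":0,"dz":0,"twist":0},{"dx":0,"dy":0,"dz":0,"twist":0}]'

```text
time_s: 4.42
ee_pos: [0.5821, 0.0998, 0.1796]
tool_rot: [-180.0, 0.0, 90.2]
force: [-0.6, -0.3, -0.1]
finger_gap: 0.0005
```

Call:
apply_moves --deltas '[{"dx":0,"dy":0,"dz":0.025,"twist":0},{"dx":0,"dy":0,"dz":0.025,"twist":0},{"dx":0,"dy":0,"dz":0.025,"twist":0},{"dx":-0.012,"dy":0,"dz":0,"twist":0},{"dx":-0.012,"dy":0,"dz":0,"twist":0},{"dx":-0.012,"dy":0,"dz":0,"twist":0},{"dx":-0.008,"dy":0,"dz":0,"twist":0},{"dx":-0.008,"dy":0,"dz":0,"twist":0}]'

```text
time_s: 5.08
ee_pos: [0.5836, 0.0441, 0.1071]
tool_rot: [179.8, -0.0, 89.9]
force: [0.1, 0.5, 0.9]
finger_gap: 0.0004
```

Call:
apply_moves --deltas '[{"dx":-0.008,"dy":0,"dz":0,"twist":0},{"dx":-0.008,"dy":0,"dz":0,"twist":0},{"dx":-0.008,"dy":0,"dz":0,"twist":0},{"dx":-0.008,"dy":0,"dz":0,"twist":0},{"dx":-0.008,"dy":0,"dz":0,"twist":0},{"dx":-0.006,"dy":0,"dz":0,"twist":0},{"dx":0,"dy":0,"dz":0,"twist":0},{"dx":0,"dy":0,"dz":0,"twist":0}]'

```text
time_s: 5.75
ee_pos: [0.5825, -0.0004, 0.1045]
tool_rot: [-180.0, -0.0, 90.0]
force: [-0.4, 0.9, 0.0]
finger_gap: 0.0006
```

Call:
apply_moves --deltas '[{"dx":0,"dy":0,"dz":-0.035,"twist":0},{"dx":0.02,"dy":0,"dz":-0.035,"twist":0},{"dx":0.03,"dy":0,"dz":-0.03,"twist":0},{"dx":0.03,"dy":-0.03,"dz":0,"twist":0},{"dx":0.03,"dy":-0.03,"dz":0,"twist":0},{"dx":0.03,"dy":-0.03,"dz":0,"twist":0},{"dx":0,"dy":0,"dz":0,"twist":0}]' --claw 1

```text
time_s: 6.33
ee_pos: [0.4904, 0.1426, 0.2048]
tool_rot: [-180.0, -0.2, 90.3]
force: [-0.0, 0.7, 0.4]
finger_gap: 0.0441
```

Run:
```python
from h import *
a=grab('top');b=grab('side')
cv2.imwrite('pics/b3.png',np.hstack([cv2.resize(a['pixels'][100:300,260:500,::-1],(480,400)),cv2.resize(b['pixels'][80:240,220:340,::-1],(300,400))]))
cv2.imwrite('pics/t3.png',a['pixels'][:,:,::-1])
```

```text
(no output)
```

View pics/b3.png

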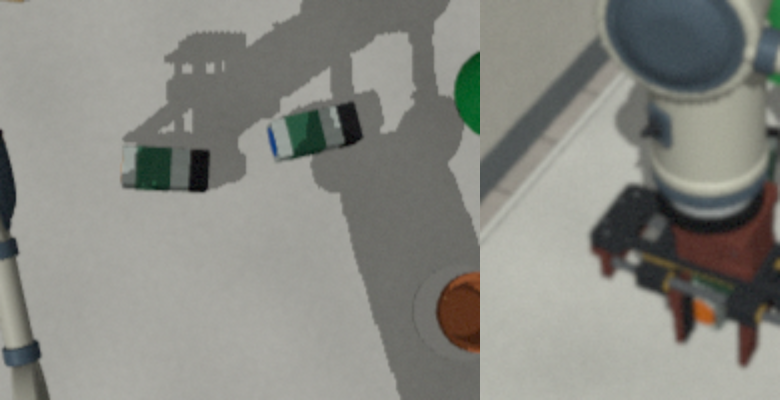

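Run:
```python
from h import *
f=grab('top')
for q in [((271,127),(351,103),(361,143),(278,160)),((123,142),(209,149),(209,191),(123,187))]:
    w=np.array([onz(f,260+u/2,100+v/2,.045) for u,v in q])[:,:2]
    ax=w[1]+w[2]-w[0]-w[3]
    print(w.round(3).tolist(),'len',np.hypot(*ax)/2,'mid',w.mean(0).round(3),'axis ang base->lid',np.degrees(np.arctan2(ax[1],ax[0])).round(1),'lid-end mid',((w[1]+w[2])/2).round(3))
```

```text
[[0.627, -0.172], [0.655, -0.266], [0.608, -0.276], [0.588, -0.18]] len 0.09789551966130085 mid [ 0.62  -0.224] axis ang base->lid -75.4 lid-end mid [ 0.632 -0.271]
[[0.608, -0.001], [0.6, -0.101], [0.551, -0.1], [0.556, -0.001]] len 0.09935327427658422 mid [ 0.579 -0.051] axis ang base->lid -93.4 lid-end mid [ 0.576 -0.1  ]
```

Run:
```python
from h import *
plan([.619,-.223,.14],104.6,step=.034)
```

```text
12 rows
[-0.0301, 0.0104, 0.0054, -0.0211]
[-0.0303, 0.0097, 0.0054, -0.0211]
[-0.0305, 0.0091, 0.0054, -0.0211]
[-0.0307, 0.0084, 0.0054, -0.0211]
[-0.0309, 0.0078, 0.0054, -0.0211]
[-0.031, 0.0071, 0.0054, -0.0211]
[-0.0312, 0.0065, 0.0054, -0.0211]
[-0.0313, 0.0058, 0.0054, -0.0211]
[-0.0314, 0.0052, 0.0054, -0.0211]
[-0.0315, 0.0045, 0.0054, -0.0211]
[-0.0316, 0.0038, 0.0054, -0.0211]
[-0.0317, 0.0032, 0.0054, -0.0211]
```

Call:
apply_moves --deltas '[{"dx":-0.03,"dy":0.01,"dz":0.005,"twist":-0.021},{"dx":-0.03,"dy":0.01,"dz":0.005,"twist":-0.021},{"dx":-0.03,"dy":0.009,"dz":0.005,"twist":-0.021},{"dx":-0.031,"dy":0.008,"dz":0.005,"twist":-0.021},{"dx":-0.031,"dy":0.008,"dz":0.005,"twist":-0.021},{"dx":-0.031,"dy":0.007,"dz":0.005,"twist":-0.021},{"dx":-0.031,"dy":0.007,"dz":0.006,"twist":-0.021},{"dx":-0.031,"dy":0.006,"dz":0.006,"twist":-0.021}]' --claw 1

```text
time_s: 7.15
ee_pos: [0.5777, -0.1053, 0.1614]
tool_rot: [-180.0, 0.0, 99.6]
force: [0.4, 0.3, 0.1]
finger_gap: 0.0878
```

Call:
apply_moves --deltas '[{"dx":-0.031,"dy":0.005,"dz":0.006,"twist":-0.021},{"dx":-0.032,"dy":0.005,"dz":0.006,"twist":-0.021},{"dx":-0.032,"dy":0.004,"dz":0.006,"twist":-0.021},{"dx":-0.032,"dy":0.003,"dz":0.006,"twist":-0.021},{"dx":0,"dy":0,"dz":0,"twist":0},{"dx":0,"dy":0,"dz":0,"twist":0},{"dx":0,"dy":0,"dz":0,"twist":0}]'

```text
time_s: 7.73
ee_pos: [0.6187, -0.2239, 0.1374]
tool_rot: [-180.0, -0.1, 104.3]
force: [0.6, -0.9, 0.5]
finger_gap: 0.0878
```

Run:
```python
from h import *
f=grab('wrist','w4.png'); print(f['pose'].round(3).tolist()); print('predicted grasp px',proj(f,[.619,-.223,.045]),sense()['ee_pos'])
s=sense();p=np.array(s['ee_pos']);print('tcp proj at tin top',proj(f,[p[0],p[1],.045]))
```

```text
[[0.969, -0.238, -0.069, 0.599], [0.248, 0.929, 0.276, -0.148], [-0.001, -0.284, 0.959, 0.274], [0.0, 0.0, 0.0, 1.0]]
predicted grasp px [322.4282301  211.89557836] [ 0.61887225 -0.22317768  0.13810863]
tcp proj at tin top [322.19444253 212.08101379]
```

View pics/w4.png

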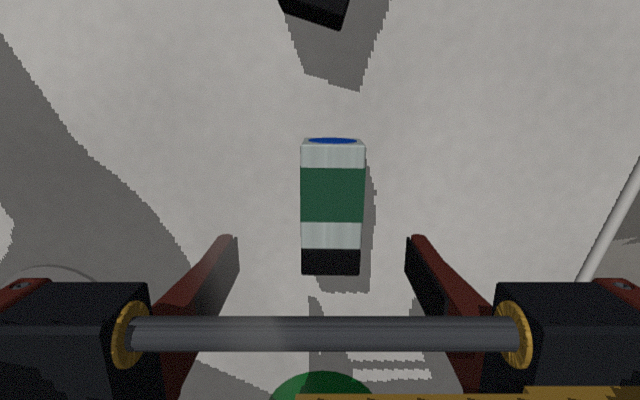

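Call:
apply_moves --deltas '[{"dx":0,"dy":0.006,"dz":0.025,"twist":0},{"dx":0,"dy":0,"dz":0.025,"twist":0},{"dx":0,"dy":0,"dz":0.025,"twist":0},{"dx":0,"dy":0,"dz":0.02,"twist":0},{"dx":0,"dy":0,"dz":0.01,"twist":0},{"dx":0,"dy":0,"dz":0,"twist":0},{"dx":0,"dy":0,"dz":0,"twist":0}]'

```text
time_s: 8.37
ee_pos: [0.6249, -0.2211, 0.0339]
tool_rot: [180.0, 0.0, 104.5]
force: [0.2, 0.1, 0.9]
finger_gap: 0.0877
```

Call:
apply_moves --deltas '[{"dx":0,"dy":0,"dz":0,"twist":0},{"dx":0,"dy":0,"dz":0,"twist":0},{"dx":0,"dy":0,"dz":0,"twist":0},{"dx":0,"dy":0,"dz":0,"twist":0},{"dx":0,"dy":0,"dz":0,"twist":0},{"dx":0,"dy":0,"dz":0,"twist":0},{"dx":0,"dy":0,"dz":0,"twist":0},{"dx":0,"dy":0,"dz":0,"twist":0}]' --claw 0

```text
time_s: 9.03
ee_pos: [0.6248, -0.2217, 0.0332]
tool_rot: [180.0, 0.0, 104.4]
force: [0.3, 0.6, 1.8]
finger_gap: 0.0452
```

Call:
apply_moves --deltas '[{"dx":0,"dy":0,"dz":-0.02,"twist":0},{"dx":0,"dy":0,"dz":-0.03,"twist":0},{"dx":0,"dy":0,"dz":-0.03,"twist":0},{"dx":0,"dy":0,"dz":-0.03,"twist":0},{"dx":0,"dy":0,"dz":-0.02,"twist":0},{"dx":0,"dy":0,"dz":0,"twist":0},{"dx":0,"dy":0,"dz":0,"twist":0}]'

```text
time_s: 9.62
ee_pos: [0.6251, -0.2219, 0.1637]
tool_rot: [179.9, 0.1, 104.4]
force: [-0.3, 0.4, -1.9]
finger_gap: 0.0447
```

Run:
```python
from h import *
s=sense();print(s['ee_pos'],s['tool_rot'],s['finger_gap'])
plan([.505,.280,.16],96.3,step=.034)
```

```text
[ 0.62511611 -0.22192125  0.16373469] [1.79909259e+02 7.02149673e-02 1.04435042e+02] 0.04469223546697255
16 rows
[0.0323, 0.0005, 0.0002, 0.0089]
[0.0323, 0.0003, 0.0002, 0.0089]
[0.0323, -0.0, 0.0002, 0.0089]
[0.0323, -0.0003, 0.0002, 0.0089]
[0.0323, -0.0006, 0.0002, 0.0089]
[0.0322, -0.0009, 0.0002, 0.0089]
[0.0322, -0.0012, 0.0002, 0.0089]
[0.0322, -0.0015, 0.0002, 0.0089]
[0.0322, -0.0017, 0.0002, 0.0089]
[0.0322, -0.002, 0.0002, 0.0089]
[0.0322, -0.0023, 0.0002, 0.0089]
[0.0322, -0.0026, 0.0002, 0.0089]
[0.0321, -0.0029, 0.0002, 0.0089]
[0.0321, -0.0032, 0.0002, 0.0089]
[0.0321, -0.0035, 0.0002, 0.0089]
[0.032, -0.0037, 0.0002, 0.0089]
```

Call:
apply_moves --deltas '[{"dx":0.02,"dy":0,"dz":0,"twist":0.009},{"dx":0.03,"dy":0,"dz":0,"twist":0.009},{"dx":0.032,"dy":0,"dz":0,"twist":0.009},{"dx":0.032,"dy":0,"dz":0,"twist":0.009},{"dx":0.032,"dy":-0.001,"dz":0,"twist":0.009},{"dx":0.032,"dy":-0.001,"dz":0,"twist":0.009},{"dx":0.032,"dy":-0.001,"dz":0,"twist":0.009},{"dx":0.032,"dy":-0.001,"dz":0,"twist":0.009}]'

```text
time_s: 10.28
ee_pos: [0.5664, 0.0151, 0.1593]
tool_rot: [-179.7, -0.1, 100.3]
force: [0.5, -0.4, -1.5]
finger_gap: 0.0447
```

Call:
apply_moves --deltas '[{"dx":0.032,"dy":-0.002,"dz":0,"twist":0.009},{"dx":0.032,"dy":-0.002,"dz":0,"twist":0.009},{"dx":0.032,"dy":-0.002,"dz":0,"twist":0.009},{"dx":0.032,"dy":-0.003,"dz":0,"twist":0.009},{"dx":0.032,"dy":-0.003,"dz":0,"twist":0.009},{"dx":0.032,"dy":-0.003,"dz":0,"twist":0.009},{"dx":0.032,"dy":-0.004,"dz":0,"twist":0.009},{"dx":0.03,"dy":-0.004,"dz":0,"twist":0.009}]'

```text
time_s: 10.95
ee_pos: [0.506, 0.2627, 0.1594]
tool_rot: [-179.7, 0.1, 96.2]
force: [1.1, -0.3, -1.5]
finger_gap: 0.0447
```

Call:
apply_moves --deltas '[{"dx":0.014,"dy":0,"dz":0,"twist":0},{"dx":0,"dy":0,"dz":0,"twist":0},{"dx":0,"dy":0,"dz":0,"twist":0}]'

```text
time_s: 11.2
ee_pos: [0.5057, 0.2752, 0.1606]
tool_rot: [-179.8, 0.1, 96.3]
force: [0.2, 0.1, -2.3]
finger_gap: 0.0452
```

Run:
```python
from h import *
f=grab('wrist');g=grab('side')
s=sense();p=s['ee_pos'];print(p,s['tool_rot'],s['finger_gap'])
im=np.ascontiguousarray(f['pixels'][:,:,::-1])
c,n=np.cos(np.radians(6.5)),np.sin(np.radians(6.5))
for a,b in((1,1),(1,-1),(-1,-1),(-1,1)):
    q=proj(f,[.505+a*.085*c-b*.075*n,.28+a*.085*n+b*.075*c,.025]);print(q.round())
    cv2.circle(im,tuple(int(v) for v in q),3,(255,0,255),-1)
cv2.imwrite('pics/w5.png',np.hstack([im[:,60:580],g['pixels'][200:400,200:360,::-1].repeat(2,0).repeat(2,1)[:, :280]]))
```

```text
[0.5064506  0.27410482 0.16174491] [-1.79895840e+02  8.04832578e-02  9.61342277e+01] 0.04504699464551638
[432.  96.]
[417. 271.]
[228. 271.]
[212.  97.]
```

View pics/w5.png

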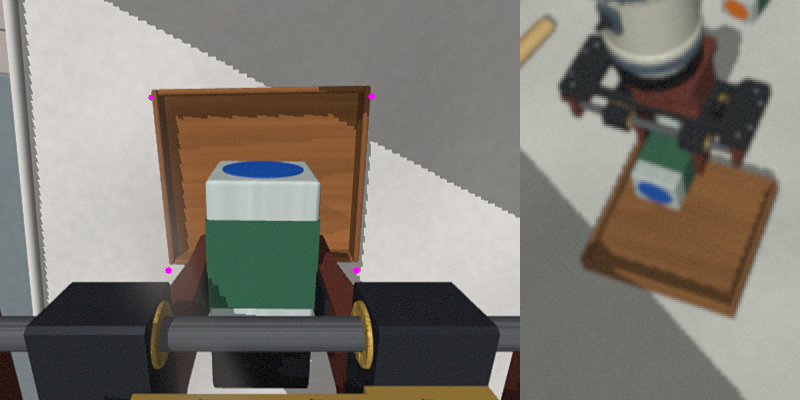

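Run:
```python
from h import *
f=grab('wrist');p=np.array(sense()['ee_pos']);t=np.array([np.cos(np.radians(96.1)),np.sin(np.radians(96.1)),0])
for e in(.04,.05,.06,-.04,-.05,-.06):print(e,proj(f,p+e*t+[0,0,.012]).round())
for v in(92,264):print(onz(f,325,v,.025).round(3))
```

```text
0.04 [322. 203.]
0.05 [322. 178.]
0.06 [323. 152.]
-0.04 [322. 371.]
-0.05 [322. 389.]
-0.06 [322. 406.]
[0.5   0.357 0.025]
[0.516 0.211 0.025]
```

Call:
apply_moves --deltas '[{"dx":0.01,"dy":0,"dz":0.02,"twist":0},{"dx":0,"dy":0,"dz":0.03,"twist":0},{"dx":0,"dy":0,"dz":0.03,"twist":0},{"dx":0,"dy":0,"dz":0.02,"twist":0},{"dx":0,"dy":0,"dz":0.01,"twist":0},{"dx":0,"dy":0,"dz":0.005,"twist":0},{"dx":0,"dy":0,"dz":0,"twist":0},{"dx":0,"dy":0,"dz":0,"twist":0}]'

```text
time_s: 12.02
ee_pos: [0.5062, 0.2853, 0.0496]
tool_rot: [179.9, -0.0, 96.1]
force: [0.0, -0.0, -1.1]
finger_gap: 0.0448
```

Call:
apply_moves --deltas '[{"dx":0,"dy":0,"dz":0.003,"twist":0},{"dx":0,"dy":0,"dz":0.003,"twist":0},{"dx":0,"dy":0,"dz":0.001,"twist":0},{"dx":0,"dy":0,"dz":0,"twist":0},{"dx":0,"dy":0,"dz":0,"twist":0}]'

```text
time_s: 12.43
ee_pos: [0.5054, 0.2855, 0.0413]
tool_rot: [180.0, -0.0, 96.2]
force: [0.2, 0.0, -1.9]
finger_gap: 0.0448
```

Call:
apply_moves --deltas '[{"dx":0,"dy":0,"dz":0.001,"twist":0},{"dx":0,"dy":0,"dz":0.001,"twist":0},{"dx":0,"dy":0,"dz":0.001,"twist":0},{"dx":0,"dy":0,"dz":0,"twist":0},{"dx":0,"dy":0,"dz":0,"twist":0},{"dx":0,"dy":0,"dz":0,"twist":0}]'

```text
time_s: 12.93
ee_pos: [0.5054, 0.2854, 0.0382]
tool_rot: [180.0, -0.0, 96.2]
force: [-0.1, 0.0, -0.2]
finger_gap: 0.0448
```

Call:
apply_moves --deltas '[{"dx":0,"dy":0,"dz":0,"twist":0},{"dx":0,"dy":0,"dz":0,"twist":0},{"dx":0,"dy":0,"dz":0,"twist":0},{"dx":0,"dy":0,"dz":0,"twist":0},{"dx":0,"dy":0,"dz":0,"twist":0},{"dx":0,"dy":0,"dz":0,"twist":0}]' --claw 0.8

```text
time_s: 13.43
ee_pos: [0.5053, 0.2854, 0.0382]
tool_rot: [180.0, -0.0, 96.2]
force: [0.5, 0.3, -0.5]
finger_gap: 0.07
```

Call:
apply_moves --deltas '[{"dx":0,"dy":0,"dz":-0.02,"twist":0},{"dx":0,"dy":0,"dz":-0.03,"twist":0},{"dx":0,"dy":0,"dz":-0.03,"twist":0},{"dx":0,"dy":0,"dz":-0.04,"twist":0},{"dx":-0.03,"dy":0,"dz":-0.02,"twist":0},{"dx":-0.04,"dy":0,"dz":0,"twist":0},{"dx":-0.04,"dy":0,"dz":0,"twist":0},{"dx":0,"dy":0,"dz":0,"twist":0}]'

```text
time_s: 14.1
ee_pos: [0.5183, 0.1705, 0.1792]
tool_rot: [179.9, 0.2, 95.9]
force: [-0.9, -0.2, -0.4]
finger_gap: 0.07
```

Run:
```python
from h import *
a=grab('top');b=grab('side');w=grab('wrist')
r=lambda x:cv2.resize(x,(400,250))
cv2.imwrite('pics/f6.png',np.vstack([np.hstack([r(a['pixels'][50:300,80:480,::-1]),r(b['pixels'][:,:,::-1])]),np.hstack([r(w['pixels'][:,:,::-1]),cv2.resize(b['pixels'][240:365,225:425,::-1],(400,250))])]))
```

```text
(no output)
```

View pics/f6.png

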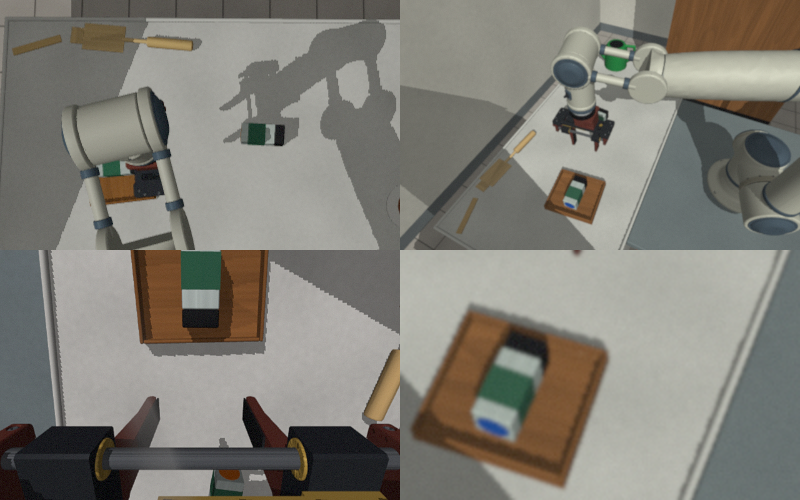

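```bash
python3 -c "
from h import *
print(workorder.close_job())"
```

```text
the job is handed in; nothing more can be done
None
```

I tipped both tins over on the stand. The right-hand tin showed the blue dot and the left-hand one the orange dot. I then gripped the blue-dot tin across its sides and set it down lying in the tray. I opened the fingers only once it was down, at tool height 38 mm, with the measured weight gone from the wrist.

- **Blue tin:** the last top, side and wrist views show it lying flat inside the tray walls, at about (0.505, 0.285) m. That is within a few millimetres of the tray's middle.
- **Orange tin:** it lies on the stand at about (0.58, −0.05) m, roughly 0.34 m from the tray's centre.
- **Pot:** I never went near it. The last views cover only its edge, so they don't check its position.
- **Arm:** it is clear of everything, with the fingertips about 150 mm up. The job was handed in at about 14 s.

**Disagreements:**
- The wrist view put the tray about 4–7 mm further left than the top view did, so I shifted the placing by 10 mm.
- The wrist view also put the blue tin about 7 mm to one side of the top-view position, and I shifted the grasp by 6 mm.
- One move call was refused as invalid, because its rows left out some values, and I sent it again.

No check failed.

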